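# Take the spent filter cartridge out of a latched filter module

### The job

Press the red push latch on the blue filter module and let its hatch spring fully open by itself, never touching the hatch. Then lift the spent, orange-capped filter cartridge out of the chamber and lay it flat on the floor of the empty blue tray without dropping it. Leave the hatch open, and do not disturb the green-capped new cartridge in the white tray or the other things on the bench.

Things in the scene. Friction and masses are not known exactly. Their poses are not given: they have to be found in the camera images.
- module: Fixed filter module, blue and white, deck top at z = 90 mm. Origin: on the bench under its chamber's centre; x from latch end (-205 mm) to hinge end (+125), sides at y = -100, +100. Open-topped chamber: x -80..80, y -65..65 inside, floor at z = 20, with two saddles under the cartridge's caps (x = -54 and 54, 14 mm wide, y -33..33, up to z = 46). A catch juts 7 mm in from its latch-end wall.
- latch_top (a point): Top centre of the red push latch, a flat button 44 x 70 mm (module x, y) in the deck at module x = -165 mm; its top is 102 mm above the bench when free. The hatch's free edge is 77 mm away towards module +x: a gripper body above the latch must not overhang it, as the hatch sweeps up there.
- latch (a joint): How far the latch is pressed straight down, m: 0 free, 0.008 at its stop. It takes 2 N to start and 6 N at the stop; the hatch is released at about 5 mm. It springs back up when let go.
- hatch (a joint): Opening angle of the hatch, rad: 0 closed and latched, 1.9 fully open (leaning back beyond upright). When released a damped spring opens it in about 1.5 s and holds it there.
- hatch_hinge (a point): Middle of the hatch's hinge line (along module y, at module x = +90 mm, 90 mm above the bench). The hatch is a white frame with a clear window, 178 mm from hinge to free edge x 146 mm x 6 mm, flat on the deck when closed, with a steel tongue 22 mm deep near its free edge. It opens upward; open, it stands to about 265 mm above the bench, all beyond module x = +80 mm.
- cartridge: Spent filter cartridge, loose, about 0.18 kg, lying in the chamber under the hatch: brown drum 40 mm in diameter with orange rings (41 mm) between square orange end caps 46 x 46 x 12 mm; 120 mm long in all. Origin at its centre, x along its length (along module x at the start); axis 63 mm above the bench in the module. Can be gripped across the drum's middle.
- cartridge_centre (a point): Centre of the spent cartridge; 28 mm above the bench when it lies flat on a tray's floor.
- tray_spent: Blue tray for spent cartridges, empty, fixed to the bench, left or right of the module: 190 mm (x) x 146 mm (y) outside, 28 mm high, walls and floor 5 mm. Origin: centre of its underside.
- tray_new: White tray, the same size and make, fixed, on the other side; it holds the new cartridge.
- new_cartridge: New filter cartridge, loose, of the same size as the spent one but white with green caps, lying in the white tray; leave it alone. Origin at its centre.
- bottle: Amber bottle, 66 mm wide, 190 mm high, bystander. Origin: centre of the base.
- jar: Glass jar with a blue lid, 72 mm wide, 100 mm high, bystander. Origin: centre of the base.
- crucible_a: White ceramic crucible, 52 mm wide, 40 mm high, bystander. Origin: centre of the base.
- crucible_b: Another such crucible, bystander. Origin: centre of the base.
- crucible_box: Cardboard box 70 x 80 x 50 mm, bystander. Origin: centre of the base.
- spatula: Spatula lying on the bench nearer the robot, bystander. Origin: on its underside.

How it is judged:
By the outcome, as a careful person would: the job done as asked, in the order asked, and still so for the second after the job is handed in, with the robot touching nothing.
It also fails if it takes over 48 s, if anything falls off the work surface, if the arm or the gripper's body presses on something with over 40 N, if the wrist force passes 120 N, or if a joint passes its speed limit or range.

### The arm

A 6-joint arm with a two-finger parallel gripper is mounted at the origin on the work surface. World frame = base frame: x ahead of the robot, y to its left, z up, the work surface at z = 0. Lengths are in mm, angles in rad, forces in N, time in s.
With the tool pointing down it reaches from about 275 to 825 mm from the base axis. Payload 4.9 kg.
Tool frame: the origin (TCP) lies at the very end of the fingers, on their centre line; the grasp point (between the pads) lies 19 mm behind it; z points along the fingers, y is the line along which they close (so a half turn about z gives the same grasp; the last joint's range is limited). The gripper opens to 85 mm and grips with 20 to 120 N. Pads are 22 mm wide; open, the fingers measure 114 mm over their backs; the gripper's body (76 mm by 85 mm) begins 54 mm behind the grasp point. The pads swing forward as they close: fully open they stand 13 mm farther back than shut.
Start: joints at [1.04, 0.326, -0.193, 1.052, 0, 1.437], TCP at [212.554, 507.286, 231.281] pointing down, gripper open.
Joint ranges: [-2.65, 2.65], [-0.97, 1.79], [-1.3, 1.35], [-1.93, 2.1], [-1.47, 1.37], [-3.14, 3.14]. Speed limits (rad/s): [2.57, 2.57, 3.14, 3.14, 3.14, 3.14].

### API

Orientations are given as [roll, pitch, yaw] about the fixed x, y, z axes, in that order (R = Rz(yaw) Ry(pitch) Rx(roll)).
In Python, from bench import bot, solve_ik, imaging gives the robot as it stands. Calls block until the motion is done:
- bot.move_ptp(position, orientation): joint-space move of the TCP to a pose.
- bot.movel(position, rot=None, max_speed=150, threshold=None): straight line of the TCP; rot=None keeps the orientation; max_speed is the mean speed in mm/s. With threshold (N) it stops when the force on the tool has changed by that much, and returns True; else False.
- bot.move_j(angles): joint-space move.
- bot.grip(opening, effort=None): opening from 0.0 (shut) to 1.0 (fully open); effort is the grip in N (None keeps the last); returns when the fingers have stopped.
- bot.dwell(seconds).
- solve_ik(position, orientation): joint angles nearest the present ones, or None.
- bot.get_state(): the state.
- imaging.capture(name): name is "side" or "top"; returns the picture (420x560x3 uint8, blue, green, red); there is no depth.
- imaging.camera_model(name): a dict with "K" (3x3 intrinsics, pixels), "position" and "rotation" of the camera in the world. Camera axes: x right, y up, looking along -z (the intrinsics and any distortion apply to the point x, -y, -z); pixel columns grow to the right and rows downward; lengths in mm; the calibration is good to about 2 mm. A picture is of the moment at which its call begins. camera_model takes no time and is no camera call.
A pose or a line that the arm cannot do raises bot.IKError and nothing moves.
- bot.sign_off(): hands the job in; it is judged then, once.
The state is a dict: "t": time; "qpos": joint angles; "joint_velocities": joint speeds; "effort": joint torques, N m; "tcp_pos": TCP position; "orientation": TCP orientation; "contact_force": force on the tool from outside, world axes, zero at the start; "wrist_torque": the same for the moment, N m; "opening": opening from 0.0 (shut) to 1.0 (fully open); "gripper_force": force on a finger pad.
Only numpy, scipy, OpenCV 4.12 (cv2) and the standard library are available. Lean on these libraries where they do the work, as an engineer would, in place of code of your own. Each camera call takes 0.05 s, during which the arm holds its last target. There are 200 camera calls.

## Working session

There is one attempt and no reset: what is moved stays moved. The work goes in short steps, each a Python script; the robot and the scene stay as the last script left them, time stands still between calls to the robot, and variables do not carry over. Pictures are saved under pics/ and viewed, at most 10 in all, crops included, and the job is handed in when it is done.

```bash
mkdir -p pics; ls; python3 - <<'E'
from bench import bot, imaging
import cv2
for n in("top","side"):
    cv2.imwrite(f"pics/{n}0.png",imaging.capture(n)); m=imaging.camera_model(n); print(m)
s=bot.get_state();print(s["t"],s["orientation"],s["tcp_pos"])
E
```

```text
pics
{'K': array([[467.69383574,   0.        , 272.14177106],
       [  0.        , 467.69383574, 218.98080288],
       [  0.        ,   0.        ,   1.        ]]), 'position': array([ 2.36865308e+02, -1.01354757e-01,  1.40313501e+03]), 'rotation': array([ 0.20947781, -0.00337983, -1.60678512])}
{'K': array([[380.01632194,   0.        , 279.89924366],
       [  0.        , 380.01632194, 209.46082449],
       [  0.        ,   0.        ,   1.        ]]), 'position': array([ 209.96143989, -557.43453658,  705.54809093]), 'rotation': array([ 0.81215181, -0.02099474, -0.46520624])}
0.1 [-3.14005667e+00 -1.71259128e-04  2.74483872e+00] [212.27207981 506.82350186 230.58575804]
```

View pics/top0.png

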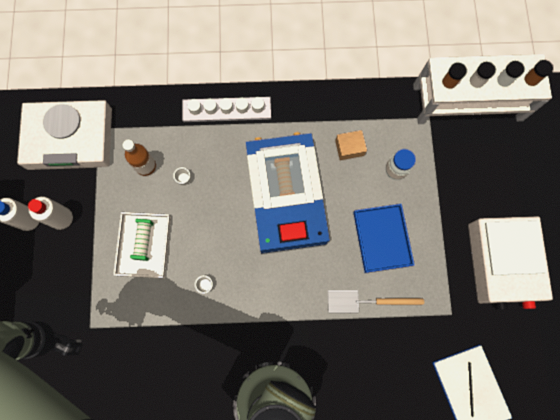

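View pics/side0.png

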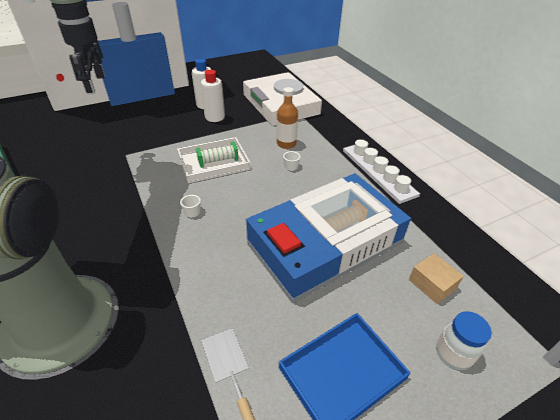

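The top view shows the module with its red latch at about (292,232), the empty blue tray at (383,238) and the white tray on the left. The side view shows the same layout, with the latch at (284,238).

```bash
cat > h.py <<'E'
import numpy as np, cv2
from scipy.spatial.transform import Rotation as Ro
from bench import bot, imaging, solve_ik
def ray(n,px):
    m=imaging.camera_model(n); K=m["K"]; R=Ro.from_euler("xyz",m["rotation"]).as_matrix()
    return np.array(m["position"]), R@np.array([(px[0]-K[0,2])/K[0,0],-(px[1]-K[1,2])/K[1,1],-1])
def onz(n,px,z):
    o,d=ray(n,px); return o+d*(z-o[2])/d[2]
def tri(pa,pb):
    (a,d),(b,e)=ray("top",pa),ray("side",pb)
    s=np.linalg.lstsq(np.c_[d,-e],b-a,rcond=None)[0]; p,q=a+s[0]*d,b+s[1]*e
    return (p+q)/2,np.linalg.norm(p-q)
def mask(img,lo,hi): return cv2.inRange(cv2.cvtColor(img,cv2.COLOR_BGR2HSV),np.array(lo),np.array(hi))
def blobs(m,k=3,amin=60):
    c,_=cv2.findContours(m,cv2.RETR_EXTERNAL,cv2.CHAIN_APPROX_NONE)
    return sorted([x for x in c if cv2.contourArea(x)>amin],key=cv2.contourArea,reverse=True)[:k]
def rect(n,c,z):
    """min-area rectangle of contour cast on plane z: centre, sizes, angle of long side"""
    P=np.array([onz(n,p,z)[:2] for p in c.reshape(-1,2)],np.float32)
    r=cv2.minAreaRect(P); b=cv2.boxPoints(r); e=[b[1]-b[0],b[2]-b[1]]; L=max(e,key=np.linalg.norm)
    return np.round(r[0],1),np.round(r[1],1),round(float(np.arctan2(L[1],L[0])%np.pi),3)
E
python3 - <<'E'
from h import *
for n in("top","side"):
    im=cv2.imread(f"pics/{n}0.png")
    red=mask(im,(0,180,120),(8,255,255))|mask(im,(172,180,120),(180,255,255))
    for c in blobs(red,4): print(n,"red",cv2.minAreaRect(c),rect(n,c,102))
    bl=mask(im,(100,140,50),(125,255,255))
    for c in blobs(bl,4,800): print(n,"blue",cv2.minAreaRect(c),"z28",rect(n,c,28),"z90",rect(n,c,90))
    big=cv2.resize(im[115:270,230:345] if n=="top" else im[160:300,230:420],None,fx=3.4,fy=3.4,interpolation=2)
    cv2.imwrite(f"pics/{n}c.png",big)
E
```

```text
top red ((292.54998779296875, 230.8499755859375), (15.697771072387695, 24.890159606933594), 81.8698959350586) (array([476.9, -70.9]), array([45.1, 70.6]), 1.679)
top red ((34.499996185302734, 205.00003051757812), (13.416406631469727, 11.180339813232422), 26.56505012512207) (array([577.8, 662.4]), array([40.1, 31.3]), 1.082)
top red ((529.0, 305.0), (6.0, 12.0), 90.0) (array([ 247.3, -710. ]), array([31.7, 16.2]), 1.535)
top blue ((383.35284423828125, 237.71510314941406), (64.19384002685547, 49.3278923034668), 79.3803482055664) z28 (array([ 461. , -343.9]), array([187.7, 146.8]), 0.11) z90 (array([ 450.9, -328.4]), array([179.3, 140.2]), 0.11)
top blue ((291.89959716796875, 225.76370239257812), (44.091941833496094, 69.0428466796875), 82.23483276367188) z28 (array([506.7, -73.2]), array([134.2, 206. ]), 1.674) z90 (array([494.5, -69.9]), array([128.2, 196.8]), 1.674)
side red ((283.557373046875, 237.3688507080078), (31.497074127197266, 20.10179328918457), 50.19443130493164) (array([475.2, -74.3]), array([48.1, 75.1]), 1.677)
side red ((210.0, 76.0), (12.0, 10.0), 90.0) (array([592.5, 7
[... 203 characters left out ...]
57)
side blue ((345.0523376464844, 371.35919189453125), (89.22500610351562, 106.8897476196289), 57.2647705078125) z28 (array([ 459.4, -346.6]), array([194.2, 148.7]), 0.111) z90 (array([ 436.6, -365.9]), array([176.4, 135.1]), 0.111)Traceback (most recent call last):
  File "<stdin>", line 7, in <module>
  File "h.py", line 19, in rect
    P=np.array([onz(n,p,z)[:2] for p in c.reshape(-1,2)],np.float32)
                ~~~^^^^^^^
  File "h.py", line 8, in onz
    o,d=ray(n,px); return o+d*(z-o[2])/d[2]
        ~~~^^^^^^
  File "h.py", line 5, in ray
    m=imaging.camera_model(n); K=m["K"]; R=Ro.from_euler("xyz",m["rotation"]).as_matrix()
ValueError: time passes only in moves, steps and waits
```

View pics/topc.png

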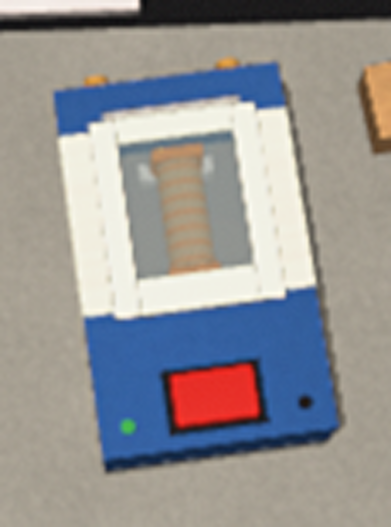

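The red face measures 45×71 mm at z=102 and the tray 188×147 mm at z=28, both matching the given sizes. That puts the latch at (476,-72), module yaw at 0.106 and the module origin near (640,-55).

```bash
sed -i 's/^def ray/CM={n:imaging.camera_model(n) for n in("top","side")}\ndef ray/; s/m=imaging.camera_model(n); K/m=CM[n]; K/' h.py
python3 - <<'E'
from h import *
a=.106; L=np.array([476,-72.])-6*np.array([np.cos(a),np.sin(a)])
bot.grip(0.0)
bot.move_ptp([*L,200],[np.pi,0,a])
bot.movel([*L,112]); 
hit=bot.movel([*L,95],max_speed=25,threshold=15); s=bot.get_state(); print(hit,s["tcp_pos"],s["contact_force"],s["t"])
bot.movel([*L,150],max_speed=100); bot.dwell(1.2)
for n in("top","side"): cv2.imwrite(f"pics/{n}1.png",imaging.capture(n))
print(bot.get_state()["t"], bot.get_state()["orientation"])
t,d=[cv2.imread(f"pics/{n}1.png") for n in("top","side")]
cv2.imwrite("pics/both1.png",np.hstack([cv2.resize(t[90:290,210:440],None,fx=1.7,fy=1.7),cv2.resize(d[100:300,210:440],None,fx=1.7,fy=1.7)]))
E
```

```text
False [470.435063   -72.77608167  95.30988327] [-0.26313441  0.3577888   4.75475272] 4.7
6.7 [ 3.14154511e+00 -5.34016416e-05  1.05967671e-01]
```

View pics/both1.png

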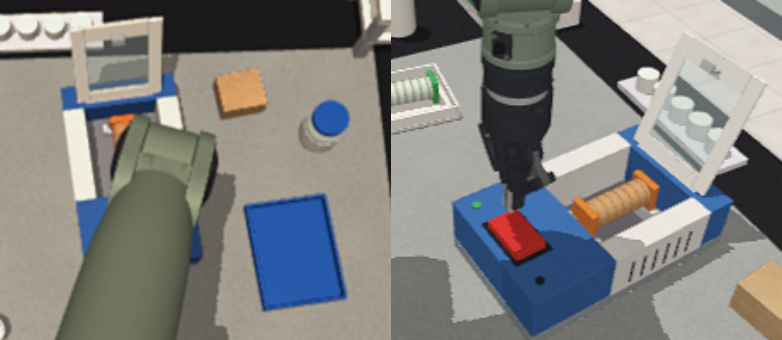

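The hatch stands fully open and the orange cartridge is exposed. In the side panel its caps are at about (590,213) and (645,188). I'll move aside so the top camera can measure it.

```bash
python3 - <<'E'
from h import *
bot.movel([470,-72.7,220]); bot.move_ptp([380,-330,230],[np.pi,0,.106]); bot.grip(0.75)
I={n:imaging.capture(n) for n in("top","side")}
print(bot.get_state()["t"],bot.get_state()["opening"])
a=.106
for n,im in I.items():
    cv2.imwrite(f"pics/{n}2.png",im)
    m=np.zeros(im.shape[:2],np.uint8); x0,x1,y0,y1=(262,310,140,215) if n=="top" else (300,385,185,245)
    m[y0:y1,x0:x1]=mask(im,(5,100,60),(22,255,255))[y0:y1,x0:x1]
    m=cv2.morphologyEx(m,cv2.MORPH_CLOSE,np.ones((3,3)))
    for c in blobs(m,3,40): print(n,cv2.boundingRect(c),"z83",rect(n,c,83))
    cv2.imwrite(f"pics/{n}c2.png",cv2.resize(im[y0-20:y1+20,x0-30:x1+30],None,fx=4,fy=4)); cv2.imwrite(f"pics/{n}m2.png",m)
t=cv2.imread("pics/topc2.png");d=cv2.resize(cv2.imread("pics/sidec2.png"),None,fx=.65,fy=.65);H=max(len(t),len(d))
f=lambda i:cv2.copyMakeBorder(i,0,H-len(i),0,0,0)
cv2.imwrite("pics/both2.png",np.hstack([f(t),f(d)]))
E
```

```text
9.1 0.7499475119394075
top (274, 157, 22, 44) z83 (array([639.1, -54.9]), array([129.3,  47.1]), 0.11)
side (359, 206, 9, 18) z83 (array([686. , -75.9]), array([59.4, 13.7]), 0.79)
```

View pics/both2.png

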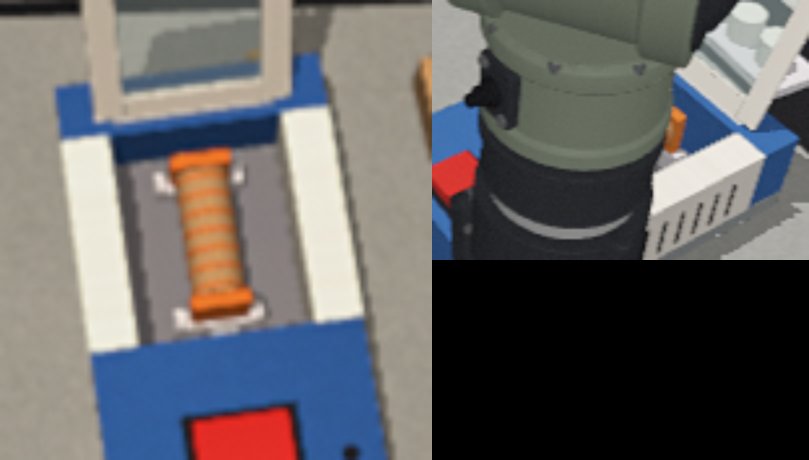

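Seen from above, the cartridge is centred at about (640,-55) with yaw 0.106 to 0.11. It measures 47 mm wide and about 129 mm long including the visible near face, so it agrees with the module pose. Next I'll grasp it.

```bash
python3 - <<'E'
from h import *
a=.107; o=[np.pi,0,a]; C=[640.5,-54.8]
bot.move_ptp([*C,190],o); bot.movel([*C,110])
hit=bot.movel([*C,43],max_speed=60,threshold=12); s=bot.get_state(); print(hit,s["tcp_pos"],s["contact_force"],s["t"])
if not hit:
    bot.grip(0.2,effort=45); s=bot.get_state(); print(s["opening"],s["gripper_force"],s["contact_force"])
    bot.movel([*C,70],max_speed=50); bot.movel([*C,200],max_speed=120)
    s=bot.get_state(); print(s["opening"],s["gripper_force"],s["contact_force"],s["t"])
d=imaging.capture("side"); cv2.imwrite("pics/side3.png",cv2.resize(d[60:320,180:460],None,fx=2,fy=2))
E
```

```text
False [640.88676669 -54.88558383  43.51444455] [-0.25976361  0.08742503  0.32806073] 12.4667
0.45403928046144826 45.57618498802185 [-1.20611179  1.41121434  3.44863027]
0.45302410601940735 45.42114078998566 [-0.52463249  0.39032407 -1.68593579] 14.7333
```

View pics/side3.png

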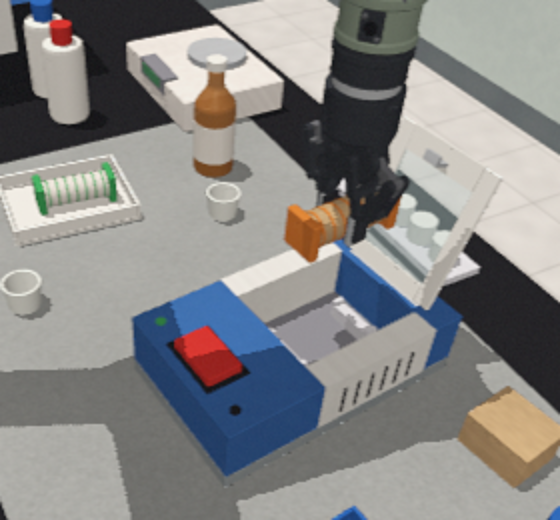

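The cartridge is held level at (340,225) in the crop, clear of the module, and the hatch is still open. I'll lower it into the tray.

```bash
python3 - <<'E'
from h import *
o=[np.pi,0,.11]; T=[460.5,-345.]
bot.move_ptp([*T,150],o); bot.movel([*T,40],max_speed=90); bot.dwell(.3)
s=bot.get_state(); print(s["tcp_pos"],s["orientation"],s["opening"],s["contact_force"])
hit=bot.movel([*T,7.5],max_speed=20,threshold=4); s=bot.get_state(); print(hit,s["tcp_pos"],s["contact_force"],s["t"])
d=imaging.capture("side"); cv2.imwrite("pics/side4.png",cv2.resize(d[200:420,200:500],None,fx=2,fy=2))
E
```

```text
[ 460.6365114  -345.11906136   40.29844465] [ 3.14120399e+00 -3.25368299e-04  1.10019115e-01] 0.4536131471276887 [ 0.24629269  0.04872124 -1.874577  ]
True [ 460.4298124  -344.9482722     8.69325786] [-0.70469307  0.4202589   5.19328884] 19.2
```

View pics/side4.png

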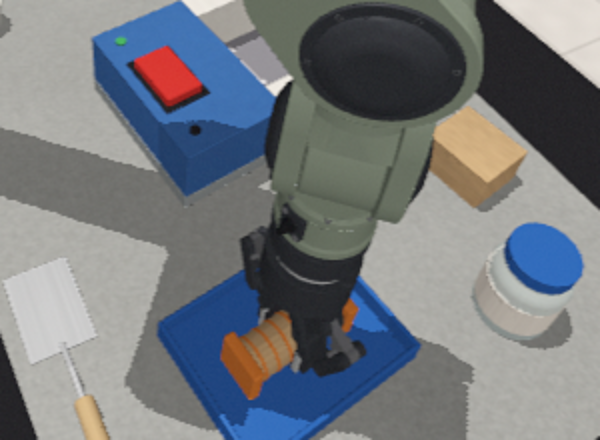

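Contact came at TCP z = 8.7, against an expected 8.5, and the cartridge lies flat in the middle of the tray. I'll release it and retreat.

```bash
python3 - <<'E'
from h import *
bot.grip(0.72); bot.movel([460.5,-345,60],max_speed=60); bot.movel([460.5,-345,220]); bot.move_ptp([330,-120,260],[np.pi,0,.11]); bot.dwell(.3)
I=[imaging.capture(n) for n in("top","side")]; s=bot.get_state(); print(s["t"],s["contact_force"])
m=np.zeros((420,560),np.uint8); m[200:280,350:420]=mask(I[0],(5,100,60),(22,255,255))[200:280,350:420]
for c in blobs(cv2.morphologyEx(m,cv2.MORPH_CLOSE,np.ones((3,3))),2,40): print(rect("top",c,48))
cv2.imwrite("pics/end.png",np.hstack([cv2.resize(i[90:340,90:470] if k==0 else i[100:420,110:530],(400,300)) for k,i in enumerate(I)]))
E
```

```text
23.2667 [ 0.64035555  0.21208206 -0.01546159]
(array([ 461.2, -342.9]), array([119.8,  49.9]), 0.107)
```

View pics/end.png

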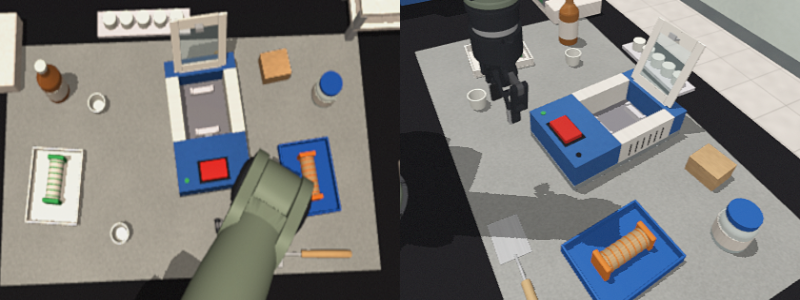

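The cartridge lies flat in the blue tray at (625,250) in the side panel. The hatch is open, the chamber is empty, and nothing else has moved.

```bash
python3 -c "
from bench import bot
print(bot.sign_off())"
```

```text
the job is handed in; nothing more can be done
None
```

The job is handed in at about 23 s: the latch was pressed, the hatch sprang open untouched and stayed open, and the spent cartridge lies flat in the blue tray with nothing else visibly disturbed.

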